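# Fit the battery hold-down plate of a model car

### The arm

A 6-joint arm with a two-finger parallel gripper is mounted at the origin on the work surface. World frame = base frame: x ahead of the robot, y to its left, z up, the work surface at z = 0. Lengths are in mm, angles in rad, forces in N, time in s.
With the tool pointing down it reaches from about 275 to 750 mm from the base axis. Payload 10.2 kg.
Tool frame: the origin (TCP) lies at the centre of the arm's flange, where the gripper is bolted on; the fingertips stand 173 mm ahead of it and the grasp point (between the pads) lies 155 mm ahead of it; z points along the fingers, y is the line along which they close (so a half turn about z gives the same grasp; the last joint's range is limited). The gripper opens to 85 mm and grips with 20 to 120 N. Pads are 22 mm wide; open, the fingers measure 114 mm over their backs; the gripper's body (76 mm by 85 mm) begins 54 mm behind the grasp point. The pads swing forward as they close: fully open they stand 13 mm farther back than shut.
Start: joints at [1.093, 0.313, 1.498, -0, 1.331, -0.223], TCP at [132.34, 508.054, 404.694] pointing down, gripper open.
Joint ranges: [-2.94, 2.94], [-0.97, 2.17], [0.19, 2.56], [-1.23, 4.37], [0.02, 3.11], [-2.88, 2.88]. Speed limits (rad/s): [2.39, 2.39, 3.01, 3.14, 3.14, 3.14].

### API

Orientations are given as a unit quaternion [w, x, y, z].
In Python, from rig import status, capture, camera_info, ticket gives the robot as it stands.
- The arm moves only by the shell command python3 -m crank 'ROWS' [FORCE]. ROWS is JSON, a list of rows, each a list of 7 numbers: the shift along the tool's x, y, z as a fraction of full scale, then the turn, a rotation vector about the tool's x, y, z as a fraction of full scale, then the closure, from 0 (fully open) to 1 (shut). A call has 1 to 12 rows; each row is the pose to reach, as a shift and turn from the pose commanded when the call began, along the tool's axes at that moment; what a row does not reach only later rows make up. Full scale, the value 1, is 0.1 m for a shift and 45 degrees for a turn. A row lasts 1/10 s, in which the tool goes at most 50 mm and 8.59 degrees, less where a joint would pass 70% of its speed; a pose out of reach is approached as far as the arm can. A call with a number of a shift or a turn outside -1 to 1 is refused whole. A call with a gripper value outside its range is refused whole. The fingers move at their own pace and stop on an object; FORCE is the grip in N (left out, the last holds). Time passes only in rows, so rows that repeat a pose let the fingers close. It gives the time, the measured TCP pose, the force, the opening and the grip force at its end, in the units of the state.
- status.sense(): the state, without advancing time (a new reading comes with each control period).
- capture(name): name is "scene" or "top" or "wrist"; returns (picture, depth): 420x560x3 uint8, red, green, blue; 420x560 float32, mm along the optical axis (not along the pixel's ray), 0 where there is no reading.
- camera_info(name): a dict with "K" (3x3 intrinsics, pixels), "camera_from_world" (4x4, takes a point from world to camera coordinates). Camera axes: x right, y up, looking along -z (the intrinsics and any distortion apply to the point x, -y, -z); pixel columns grow to the right and rows downward; lengths in mm; the calibration is good to about 2 mm. A picture is of the moment at which its call begins: read the wrist's pose just before it. camera_info takes no time and is no camera call; for the wrist camera it gives the pose at the moment of the call.
- ticket.finish_job(): hands the job in; it is judged then, once.
The state is a dict: "time_s": time; "joints": joint angles; "dq": joint speeds; "tau": joint torques, N m; "eef_pos": TCP position; "ee_rot": TCP orientation; "force": force on the tool from outside, world axes, zero at the start; "wrist_torque": the same for the moment, N m; "grip_width": opening from 0.0 (shut) to 1.0 (fully open); "grip_force": force on a finger pad.
Only numpy, scipy, OpenCV 4.12 (cv2) and the standard library are available. Lean on these libraries where they do the work, as an engineer would, in place of code of your own. Each camera call takes 0.05 s, during which the arm holds its last target. There are 200 camera calls.

### The job

Fit the long orange hold-down plate on the model car: thread its two holes over the two steel posts beside the battery with the lift tab up, press it down until the stiff battery is fully home, and then swing the red latch arm its full quarter turn over the end of the plate. Let go of everything, leave the short green plate where it is and do not knock over the red-capped paint jar.

Things in the scene. Friction and masses are not known exactly. Their poses are not given: they have to be found in the camera images.
- car: Model car chassis 370 mm long, 215 over the wheels, on a fixed stand. Origin on the counter under the battery's middle, z up, x along the car, y across it to the latch. Heights in mm above the counter: wheels (x +-133, y +-91) 78, blue shock towers (x +-118, 100 wide) 90. Blue battery 138 along x, 47 across, centred on the origin, top 72 when raised, 62 when home.
- posts (a point): Nominal midpoint between the tips of the two upright steel posts: 88 mm above the car's origin. Posts 7 mm in diameter, last 4 mm chamfered, at the car's y = +45 and -45. Posts and latch are one rigid carrier, clamped this time anywhere from 8 mm to either side of nominal along the car's x (exact in y and angle). This offset is not reported in any pose: feel or see it.
- pivot (a point): Nominal pivot of the red latch arm, at the car's x 0, y +95, 70.5 mm up (the arm's underside); the true pivot is offset along x as the posts are. Arm 5 thick, 15 wide, reaching 40 from the pivot; on it, 32 from the pivot, an upright round finger peg 12 in diameter, its top 104.5 mm above the counter. Push the peg with closed fingertips: about 2 N.
- plate: Orange hold-down plate, loose, tab up: 144 mm long (its y), 40 wide (x), 6 thick, about 70 g. Origin: centre of its underside. Round through holes 10 in diameter at y +45 and -45 (1.5 play round the posts). Upright lift tab in the middle, 40 long (y), 12 thick (x), from 6 to 36 above the underside: grip it across x. Same if turned half round. Home: underside 62 above the counter.
- short_plate: A green plate of the same make for another car, 110 mm long with holes at y +-30: it does not fit. Origin, tab and axes as for the orange plate. Leave it where it is.
- jar: Glass paint jar with a red cap, 44 mm in diameter, 52 high, origin at the centre of its underside; a bystander.
- battery (a joint): How far the battery is sunk, m: 0 to 0.002 at the start (raised), 0.010 fully home. It slides straight down, stiffly, under about 10 N of push through the plate, and stays where it is left (no spring).
- latch (a joint): Angle of the red latch arm, rad: 0 to 0.2 at the start, 1.571 at its stop. At 0 it points along the car's +x; it turns clockwise seen from above and at 1.571 points to the car's -y, over the end of the plate. It passes only over a plate within about 2 mm of home (top at 68 mm). It stays where it is left.
Things that resemble listed ones, but are neither listed nor needed, are in the scene too. Of the things that look like the plate, the largest one is meant.

How it is judged (in metres and radians):
On the way:
1. the orange plate is threaded over both posts and pressed home with the battery, the latch arm not yet over it (x of plate in the frame of car between -0.0115 and 0.0115 m and y of plate in the frame of car between -0.006 and 0.006 m and z of plate in the frame of car between 0.058 and 0.0645 m and angle between the y axis of plate and the y axis of car, either way round below 0.07 rad and angle between the z axis of plate and the z axis of car, either way round below 0.06 rad and angle between plate's own z axis and vertical below 0.2 rad and value of joint battery above 0.0085 m and value of joint latch below 0.5 rad), for 0.2 s.
At the end, for the whole second after the job is handed in: Orange plate on both posts, tab up, flat, underside 58-64.5 mm up, within 6 mm (across) and 11.5 mm (along) of the car's middle and 0.07 rad of square; battery sunk 8.5 mm or more; latch turned 1.42 rad or more; all at rest (x of plate in the frame of car between -0.0115 and 0.0115 m and y of plate in the frame of car between -0.006 and 0.006 m and z of plate in the frame of car between 0.058 and 0.0645 m and angle between the y axis of plate and the y axis of car, either way round below 0.07 rad and angle between the z axis of plate and the z axis of car, either way round below 0.06 rad and angle between plate's own z axis and vertical below 0.2 rad and value of joint battery above 0.0085 m and value of joint latch above 1.42 rad and linear speed of plate below 0.02 m/s and velocity of joint latch below 0.1 rad/s); the robot touches nothing.
It fails at once if the short green plate is shifted more than 30 mm (distance of short_plate from where it was at the start of the episode above 0.03 m).
It fails at once if the red-capped paint jar is knocked over (angle between jar's own z axis and vertical above 0.7 rad).
It also fails if it takes over 58 s, if anything falls off the work surface, if the arm or the gripper's body presses on something with over 40 N, if the wrist force passes 120 N, or if a joint passes its speed limit or range.

## Working session

There is one attempt and no reset: what is moved stays moved. The work goes in short steps, Python scripts to look and compute and a shell command to move; the robot and the scene stay as the last step left them, time stands still between calls to the robot, and variables do not carry over. Pictures are saved under pics/ and viewed, at most 10 in all, crops included, and the job is handed in when it is done.

```bash
mkdir -p pics; ls; cat > h.py <<'E'
import numpy as np, cv2
from rig import status, capture, camera_info
def grab(n,f):
    ci=camera_info(n); im,d=capture(n); np.savez(f'pics/{f}.npz',im=im,d=d,K=ci['K'],T=ci['camera_from_world'])
    cv2.imwrite(f'pics/{f}.png',im[:,:,::-1]); return im,d
def load(f):
    z=np.load(f'pics/{f}.npz'); return z['im'],z['d'],z['K'],z['T']
def world(uv,depth,K,T):
    "pixels (N,2), depth (N) -> world"
    uv=np.atleast_2d(uv).astype(float); r=np.c_[(uv[:,0]-K[0,2])/K[0,0],(uv[:,1]-K[1,2])/K[1,1],np.ones(len(uv))]
    c=r*np.reshape(depth,(-1,1))*[1,-1,-1]; Ti=np.linalg.inv(T); return c@Ti[:3,:3].T+Ti[:3,3]
def plane(uv,z,K,T):
    uv=np.atleast_2d(uv); p=world(uv,np.ones(len(uv)),K,T); c=np.linalg.inv(T)[:3,3]
    return c+(p-c)*((z-c[2])/(p[:,2]-c[2]))[:,None]
E
python3 - <<'E'
from h import *
print(status.sense())
for n in('top','scene'): 
    grab(n,n+'0'); print(n,camera_info(n))
a=np.vstack
E
```

```text
pics
{'time_s': 0.0, 'joints': array([ 1.09258709e+00,  3.13464405e-01,  1.49846742e+00, -1.35969051e-05,
        1.33098656e+00, -2.23389780e-01]), 'dq': array([ 0.00185274, -0.00099813,  0.00095014, -0.00103441, -0.0002837 ,
        0.00123843]), 'tau': array([ 5.95905226e-05, -4.12265503e+01, -2.59740973e+01, -1.68008373e-04,
        4.10820998e-03,  6.10389384e-05]), 'eef_pos': array([132.32553356, 508.00802195, 404.11613237]), 'ee_rot': array([-2.21591794e-04,  1.27063663e-01,  9.91894342e-01, -6.24763829e-04]), 'force': array([0.60013023, 0.29575172, 0.71325408]), 'wrist_torque': array([0.02252379, 0.04351537, 0.0167908 ]), 'grip_force': 0.0, 'grip_width': 0.9986150149324087}
top {'K': array([[455.51882106,   0.        , 283.14941236],
       [  0.        , 455.51882106, 202.50228594],
       [  0.        ,   0.        ,   1.        ]]), 'camera_from_world': array([[-9.14273289e-02, -9.95808386e-01, -2.58896632e-03,
         1.52152468e+02],
       [ 9.75623655e-01, -9.00943673e-02,  2.00103697e-01,
        -4.66778349e+02],
       [-1.99498191e-01,  1.57690897e-02,  9.79771304e-01,
        -1.04150227e+03],
       [ 0.00000000e+00,  0.00000000e+00,  0.00000000e+00,
         1.00000000e+00]])}
scene {'K': array([[460.01704491,   0.        , 274.46034209],
       [  0.        , 460.01704491, 203.64314885],
       [  0.        ,   0.        ,   1.        ]]), 'camera_from_world': array([[ 3.61438034e-01,  9.32123719e-01,  2.25370644e-02,
        -2.80863324e+02],
       [-5.91677354e-01,  2.10612452e-01,  7.78177553e-01,
         1.98347973e+02],
       [ 7.20611169e-01, -2.94597635e-01,  6.27639846e-01,
        -1.42357102e+03],
       [ 0.00000000e+00,  0.00000000e+00,  0.00000000e+00,
         1.00000000e+00]])}
```

View pics/top0.png

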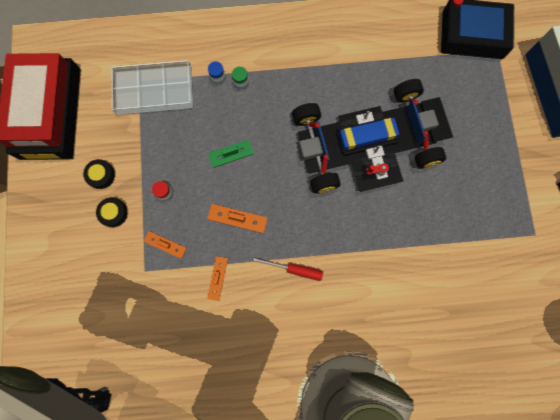

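View pics/scene0.png

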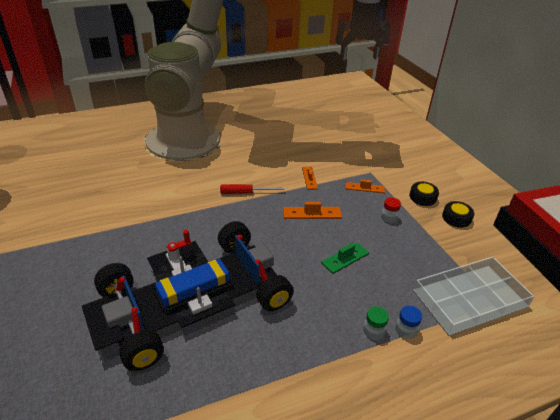

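Top view: the orange candidates are (237,218), (165,244) and (217,279). The first is the longest, so it fits the description. The green short plate is at (231,153), the red-capped jar at (162,189), and the car at (370,134) with its latch toward the robot (375,170). I'll confirm in one enlarged crop and measure.

```bash
python3 - <<'E'
from h import *
im,d,K,T=load('top0')
a=cv2.resize(im[185:305,130:290],None,fx=2.5,fy=2.5,interpolation=3); b=cv2.resize(im[70:205,290:460],None,fx=4,fy=4,interpolation=3)
c=np.zeros((540,680+400,3),np.uint8); c[:300,680:]=a; c[:,:680]=b
c=cv2.resize(c,(800,400)); cv2.imwrite('pics/crop1.png',c[:,:,::-1])
v,u=np.mgrid[:420,:560]; P=world(np.c_[u.ravel(),v.ravel()],d.ravel(),K,T).reshape(420,560,3)
hsv=cv2.cvtColor(im,cv2.COLOR_RGB2HSV)
def comps(m,z0,z1,name,amin=40):
    m=m&(P[...,2]>z0)&(P[...,2]<z1)&(d>0); n,l,s,ce=cv2.connectedComponentsWithStats(m.astype(np.uint8))
    for i in range(1,n):
        if s[i,4]>=amin:
            q=P[l==i]; r=cv2.minAreaRect(q[:,:2].astype(np.float32)); print(name,ce[i].round(),s[i,4],'rect',np.round(r[0],1),np.round(r[1],1),round(r[2],2),'z',np.percentile(q[:,2],[5,50,95]).round(1))
H,S,V=[hsv[...,i].astype(int) for i in range(3)]
org=(H>5)&(H<16)&(S>190)&(V>120)
comps(org,-10,14,'org low'); comps(org,22,60,'org tab',15)
grn=(H>50)&(H<85)&(S>120); comps(grn,-10,60,'green')
blue=(H>105)&(H<130)&(S>130)&(V>70); comps(blue,55,80,'blue',30)
comps((H>18)&(H<32)&(S>150),55,80,'yel',15)
red=((H<4)|(H>174))&(S>150); comps(red,20,115,'red',10)
comps((V<90),-50,200,'dark',100)
E
```

```text
org low [237. 218.] 711 rect [459.2 225. ] [140.2  37.9] 70.71 z [3.  6.4 9.9]
org low [165. 244.] 375 rect [410.4 405.7] [101.7  26.4] 60.93 z [1.4 4.5 8.2]
org low [217. 278.] 369 rect [317.9 283.3] [ 25.9 100.2] 73.62 z [1.3 5.  8.2]
org tab [236. 216.] 86 rect [458.5 223.7] [39.8 12.4] 70.27 z [31.2 35.9 39.3]
org tab [163. 243.] 43 rect [410.1 404.9] [27.   8.3] 63.34 z [23.2 25.8 29.1]
org tab [216. 277.] 47 rect [318.  282.4] [ 9.5 27.1] 75.92 z [22.8 25.7 28.3]
green [239.  74.] 186 rect [818.3 189.7] [38.9 35.6] 30.15 z [45.7 52.2 55.6]
green [230. 153.] 602 rect [627.3 229.6] [ 41.2 107.6] 14.19 z [ 3.2  7.2 36.4]
blue [482.  22.] 1372 rect [ 900.5 -441.1] [112.7  92.8] 79.04 z [58.6 61.9 65.3]
blue [395. 126.] 67 rect [ 636.5 -177. ] [45.6 11.7] 8.59 z [68.  70.5 73.9]
blue [370. 133.] 650 rect [ 627.8 -114.3] [47.4 81.1] 8.94 z [66.  70.9 74.3]
blue [344. 139.] 81 rect [617.8 -51.1] [44.5  9.6] 8.58 z [62.1 69.9 72.9]
yel [411.  93.] 20 rect [ 722.4 -233.3] [ 1.9 31.5] 10.64 z [57.  59.1 68.2]
yel [308. 117.] 21 rect [683.2  28.6] [ 3.7 30.1] 9.86 z [56.4 61.5 65.3]
yel [
[... 1079 characters left out ...]
79.] 2373 rect [ 730.  -587.4] [ 45.1 274.5] 89.15 z [  1.9  47.  113.3]
dark [ 57. 118.] 2859 rect [779.1 687.5] [143.3 251.3] 85.53 z [ 11.7  59.5 103. ]
dark [217.  80.] 124 rect [826.5 252.8] [46.5 22.9] 77.25 z [-0.7 16.  48.4]
dark [239.  84.] 123 rect [812.4 197.8] [53.5 31.9] 59.48 z [-0.1 16.6 48.4]
dark [373. 141.] 8830 rect [ 635.  -136.5] [271.  406.9] 8.6 z [ 0.1 37.2 77.4]
dark [100. 175.] 485 rect [597.4 557.1] [70.  68.9] 85.78 z [12.  31.1 35. ]
dark [113. 212.] 489 rect [499.6 526.5] [69.7 68.9] 28.33 z [16.6 31.1 34.8]
dark [321. 367.] 100 rect [97.5 47. ] [ 21.6 103. ] 27.7 z [-0.8  7.4 11.7]
dark [329. 394.] 1345 rect [46.6 46.2] [ 53.9 167.9] 41.09 z [ 12.8  42.6 182.1]
```

View pics/crop1.png

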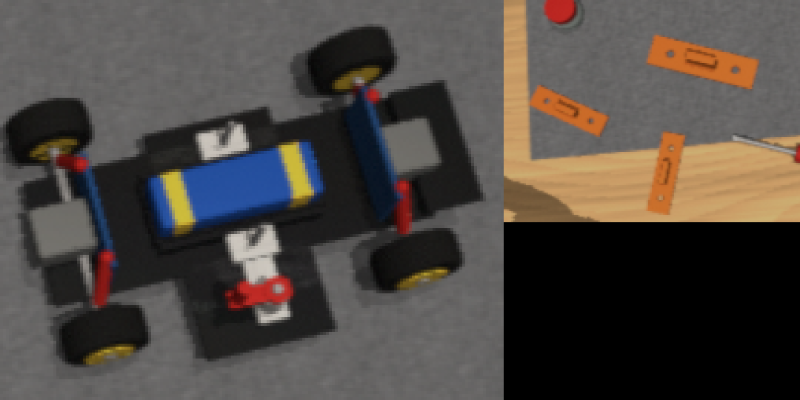

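```bash
cat >> h.py <<'E'
from scipy.spatial.transform import Rotation as R
def pose():
    s=status.sense(); q=s['ee_rot']; return np.array(s['eef_pos']),R.from_quat([q[1],q[2],q[3],q[0]])
def plan(x,y,z,yaw,cur=None):
    "legs (shift, turn in fractions) to a tool-down pose; yaw = world angle (deg) of tool y"
    p,r=cur or pose(); yw=np.deg2rad(yaw+90); tgt=R.from_matrix(np.array([[np.cos(yw),np.sin(yw),0],[np.sin(yw),-np.cos(yw),0],[0,0,-1]]).T)
    for i in range(12):
        s=r.inv().apply(np.array([x,y,z])-p)/100; t=(r.inv()*tgt).as_rotvec()/np.deg2rad(45)
        k=max(1,np.abs(s).max()/.99); j=max(1,np.abs(t).max()/.99); k=max(k,j) if max(k,j)<8 else k
        f=1/np.ceil(k); a=np.round(s*f,3); b=np.round(t*f,3); print(a.tolist(),b.tolist())
        p=p+r.apply(a*100); r=r*R.from_rotvec(b*np.deg2rad(45))
        if f==1: break
E
python3 - <<'E'
from h import *
p,r=pose(); T=camera_info('wrist')['camera_from_world']; Ti=np.linalg.inv(T)
print('cam in tool',r.inv().apply(Ti[:3,3]-p),'view dir',r.inv().apply(-Ti[:3,2]),'right',r.inv().apply(Ti[:3,0]),camera_info('wrist')['K'][0])
plan(459,224.5,270,-19.5)
im,d,K,T=load('top0')
E
```

```text
cam in tool [71.13024395 -0.58817906 30.88749648] view dir [-2.77358584e-01 -2.70198887e-04  9.60766435e-01] right [6.41076113e-04 9.99999686e-01 4.66301433e-04] [352.75813844   0.         277.56522461]
[-0.969, -0.48, 0.336] [-0.0, 0.0, 0.527]
[-0.81, -0.037, 0.252] [-0.0, 0.0, 0.395]
[-0.783, 0.212, 0.252] [-0.0, 0.0, 0.396]
[-0.68, 0.441, 0.251] [-0.0, 0.001, 0.395]
[-0.513, 0.629, 0.251] [-0.001, 0.0, 0.396]
```

```bash
python3 -m crank '[[-0.969,-0.48,0.336,0,0,0.527,0],[-0.969,-0.48,0.336,0,0,0.527,0],[-0.969,-0.48,0.336,0,0,0.527,0]]' 80 >/dev/null
python3 -m crank '[[-0.81,-0.037,0.252,0,0,0.395,0],[-0.81,-0.037,0.252,0,0,0.395,0],[-0.81,-0.037,0.252,0,0,0.395,0]]'>/dev/null
python3 -m crank '[[-0.783,0.212,0.252,0,0,0.395,0],[-0.783,0.212,0.252,0,0,0.395,0],[-0.783,0.212,0.252,0,0,0.395,0]]'>/dev/null
python3 -m crank '[[-0.68,0.441,0.251,0,0,0.395,0],[-0.68,0.441,0.251,0,0,0.395,0],[-0.68,0.441,0.251,0,0,0.395,0]]'>/dev/null
python3 -m crank '[[-0.513,0.629,0.251,0,0,0.395,0],[-0.513,0.629,0.251,0,0,0.395,0],[-0.513,0.629,0.251,0,0,0.395,0],[-0.513,0.629,0.251,0,0,0.395,0],[-0.513,0.629,0.251,0,0,0.395,0]]'
python3 - <<'E'
from h import *
im,d=grab('wrist','w1'); im,d,K,T=load('w1')
v,u=np.mgrid[:420,:560]; P=world(np.c_[u.ravel(),v.ravel()],d.ravel(),K,T).reshape(420,560,3)
h=cv2.cvtColor(im,cv2.COLOR_RGB2HSV).astype(int); org=(h[...,0]>5)&(h[...,0]<16)&(h[...,1]>190)&(h[...,2]>100)&(d>0)
for z0,z1 in((2,9),(31,42)):
    n,l,s,ce=cv2.connectedComponentsWithStats((org&(P[...,2]>z0)&(P[...,2]<z1)).astype(np.uint8)); i=1+s[1:,4].argmax()
    q=P[l==i]; print(ce[i],s[i,4],cv2.minAreaRect(q[:,:2].astype(np.float32)),np.percentile(q[:,2],[5,50,95]))
plan(459,224.5,270,-19.5)
E
```

```text
time_s: 1.8
eef_pos: [458.3, 226.0, 271.0]
ee_rot: [-0.0, 0.815, 0.579, 0.0]
force: [-0.4, -0.6, 0.4]
grip_width: 0.999
grip_force: 0.0
[278.68855383 210.93693256] 6168 ((456.9726867675781, 222.37745666503906), (136.3572998046875, 38.72089385986328), 70.5677490234375) [4.81194427 5.86950798 6.94540448]
[278.24319249 227.05164319] 1065 ((458.3204040527344, 225.91949462890625), (39.31365966796875, 11.773652076721191), 70.48324584960938) [34.13160854 35.68874957 36.82685372]
[-0.012, 0.011, 0.011] [0.0, -0.001, 0.007]
```

View pics/w1.png

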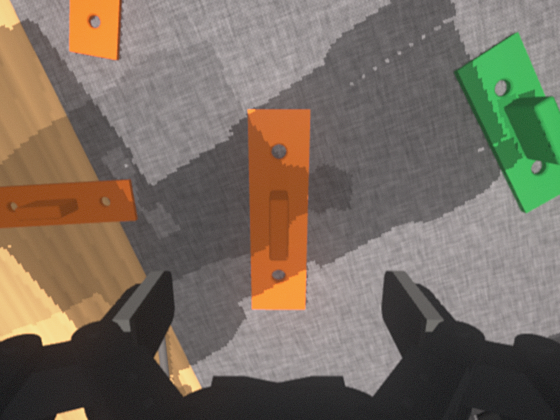

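Wrist view: the orange plate is centred at (279,211) between the fingers at (140,300) and (415,300), with its tab on the tool axis. The green plate, at (515,120), is clear. Descending and gripping.

```bash
python3 -m crank '[[0,0,0.4,0,0,0,0],[0,0,0.87,0,0,0,0],[0,0,0.87,0,0,0,0],[0,0,0.87,0,0,0,0],[0,0,0.87,0,0,0,1],[0,0,0.87,0,0,0,1],[0,0,0.87,0,0,0,1],[0,0,0.87,0,0,0,1],[0,0,0.87,0,0,0,1],[0,0,0.87,0,0,0,1],[0,0,0.87,0,0,0,1],[0,0,0.87,0,0,0,1]]' 100
python3 -m crank '[[0,0,-0.4,0,0,0,1],[0,0,-0.99,0,0,0,1],[0,0,-0.99,0,0,0,1],[0,0,-0.99,0,0,0,1],[0,0,-0.99,0,0,0,1]]'
python3 - <<'E'
from h import *
# hover to the side of the car: car centre (627.8,-114.3), car x dir at 98.8deg, offset +75 along car x
a=np.deg2rad(98.8); c=np.array([627.8,-114.3])+75*np.array([np.cos(a),np.sin(a)]); print(c)
plan(c[0],c[1],320,-81.2)
E
```

```text
time_s: 3.05
eef_pos: [459.4, 224.8, 184.1]
ee_rot: [0.0, 0.816, 0.578, 0.0]
force: [-2.0, -0.2, 6.3]
grip_width: 0.118
grip_force: 98.6
time_s: 3.55
eef_pos: [458.9, 224.6, 281.2]
ee_rot: [-0.0, 0.816, 0.578, -0.001]
force: [0.0, 0.4, -0.6]
grip_width: 0.118
grip_force: 97.9
[616.32606228 -40.18287139]
[-0.658, 0.788, -0.13] [-0.0, 0.001, 0.458]
[-0.339, 0.97, -0.13] [-0.001, 0.001, 0.457]
[0.012, 0.513, -0.065] [-0.0, 0.0, 0.229]
[0.104, 0.503, -0.065] [-0.0, 0.001, 0.229]
```

```bash
python3 -m crank '[[-0.658,0.788,-0.13,0,0,0.458,1],[-0.658,0.788,-0.13,0,0,0.458,1],[-0.658,0.788,-0.13,0,0,0.458,1]]'>/dev/null
python3 -m crank '[[-0.339,0.97,-0.13,0,0,0.457,1],[-0.339,0.97,-0.13,0,0,0.457,1],[-0.339,0.97,-0.13,0,0,0.457,1]]'>/dev/null
python3 -m crank '[[0.116,1.0,-0.13,0,0,0.458,1],[0.116,1.0,-0.13,0,0,0.458,1],[0.116,1.0,-0.13,0,0,0.458,1],[0.116,1.0,-0.13,0,0,0.458,1],[0.116,1.0,-0.13,0,0,0.458,1]]'
python3 - <<'E'
from h import *
grab('wrist','w2')
E
```

```text
time_s: 4.65
eef_pos: [623.1, -32.8, 319.7]
ee_rot: [-0.001, 0.997, 0.078, -0.002]
force: [0.1, 0.7, -1.7]
grip_width: 0.121
grip_force: 98.3
```

View pics/w2.png

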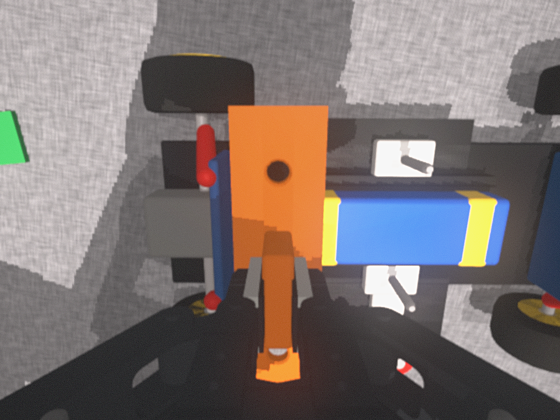

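Wrist view: plate held straight with its far hole at (278,171). The posts rise from white blocks, with tips near (430,168) and (409,308). I'll enlarge the tips and locate them.

```bash
python3 - <<'E'
from h import *
im,d,K,T=load('w2')
a=cv2.resize(im[130:190,365:445],None,fx=5,fy=5,interpolation=0); b=cv2.resize(im[260:320,360:440],None,fx=5,fy=5,interpolation=0)
cv2.imwrite('pics/crop2.png',np.hstack([a,b])[:,:,::-1])
v,u=np.mgrid[:420,:560]; P=world(np.c_[u.ravel(),v.ravel()],d.ravel(),K,T).reshape(420,560,3)
c=np.array([627.8,-114.3]); t=np.deg2rad(98.8); ex=np.array([np.cos(t),np.sin(t)]); ey=np.array([-ex[1],ex[0]])
def loc(q): return np.c_[(q[:,:2]-c)@ex,(q[:,:2]-c)@ey,q[:,2]]
h=cv2.cvtColor(im,cv2.COLOR_RGB2HSV).astype(int)
for n,m in(('yel',(h[...,0]>18)&(h[...,0]<32)&(h[...,1]>150)),('blu',(h[...,0]>105)&(h[...,0]<130)&(h[...,1]>130))):
    m=m&(P[...,2]>60)&(P[...,2]<80)&(d>0)&(u>300); k,l,s,ce=cv2.connectedComponentsWithStats(m.astype(np.uint8))
    for i in range(1,k):
        if s[i,4]>200: q=P[l==i]; r=cv2.minAreaRect(q[:,:2].astype(np.float32)); print(n,ce[i],r,np.median(q[:,2]),loc(np.array([[*r[0],0]])))
m=(P[...,2]>82)&(P[...,2]<95)&(d>0)&(u>365)&(u<450)&(v<330)
k,l,s,ce=cv2.connectedComponentsWithStats(m.astype(np.uint8))
for i in range(1,k): print('tip',ce[i],s[i,4],loc(P[l==i]).mean(0), loc(plane(ce[i],88,K,T)))
for uv in((430,168),(409,308)): print(uv,loc(plane(uv,88,K,T)),P[uv[1],uv[0]])
# hole in held plate
m=(h[...,0]>5)&(h[...,0]<16)&(h[...,1]>190)&(d>0)&(v<230); q=P[m]; print('plate z',np.median(q[:,2]),cv2.minAreaRect(q[:,:2].astype(np.float32)))
hm=(h[130:215,240:320,2]<70).astype(np.uint8); k,l,s,ce=cv2.connectedComponentsWithStats(hm); i=1+s[1:,4].argmax(); uv=ce[i]+[240,130]; z=np.median(q[:,2]); print('hole',uv,s[i],plane(uv,z,K,T))
print(pose()[0])
E
```

```text
yel [483.35697941 222.70251716] ((635.8837890625, -163.42430114746094), (47.35371780395508, 16.8247127532959), 8.898055076599121) 70.42802065693874 [[-49.78273384  -0.47330749   0.        ]]
blu [401.5264861  230.22734899] ((628.4664306640625, -114.24560546875), (46.04925537109375, 84.19345092773438), 9.066520690917969) 70.3859091614939 [[-0.04820023 -0.66690729  0.        ]]
blu [497.24100719 231.32494005] ((637.416748046875, -176.2522430419922), (46.39305114746094, 10.701299667358398), 9.562786102294922) 70.325581447892 [[-6.26941911e+01 -2.57276457e-02  0.00000000e+00]]
tip [426.03968254 167.62698413] 126 [ -4.2375017  -45.55338192  86.01830549] [[ -3.41380442 -45.86523065  88.        ]]
tip [409.26415094 304.5       ] 106 [-4.31409434 43.64373231 85.73449855] [[-3.36898345 42.30029528 88.        ]]
(430, 168) [[ -5.70000045 -45.65837459  88.        ]] [ 673.79200805 -112.95235189   87.98997553]
(409, 308) [[-3.47366726 44.84059745 88.        ]] [ 584.53018779 -124.10802958   88.94974687]
plate z 141.28499360245502 ((667.4146728515625, -25.79873275756836), (52.28583526611328, 39.473899841308594), 8.867247581481934)Traceback (most recent call last):
  File "<stdin>", line 19, in <module>
ValueError: attempt to get argmax of an empty sequence
```

View pics/crop2.png

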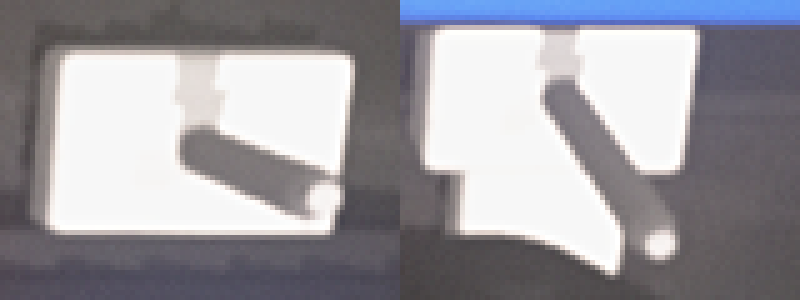

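```bash
python3 - <<'E'
from h import *
im,d,K,T=load('w2'); p,r=pose()
A=plane((429.4,169),88,K,T)[0]; B=plane((412,308.6),88,K,T)[0]; M=(A+B)/2; D=A-B
print(A,B,'mid',M,'len',np.linalg.norm(D),'ang',np.degrees(np.arctan2(D[1],D[0])))
h=cv2.cvtColor(im,cv2.COLOR_RGB2HSV).astype(int); m=((h[...,0]>5)&(h[...,0]<16)&(h[...,1]>190)&(h[...,2]>140)).astype(np.uint8)
m[300:]=0
cs,hi=cv2.findContours(m,cv2.RETR_CCOMP,cv2.CHAIN_APPROX_NONE)
for c,k in zip(cs,hi[0]):
    if k[3]>=0 and cv2.contourArea(c)>150:
        e=cv2.fitEllipse(c); H=plane(e[0],141.2,K,T)[0]; print('hole',e,H,'tool',r.inv().apply(H-p))
# plate side edges -> axis
for v in(120,150,200,225):
    x=np.where(m[v])[0]; q=plane([(x.min(),v),(x.max(),v)],141.2,K,T); print(v,x.min(),x.max(),r.inv().apply(q.mean(0)-p))
x=np.where(m[:,250])[0].min(); print('far edge', r.inv().apply(plane((278,x),141.2,K,T)[0]-p))
print(p, np.degrees(np.arctan2(*r.apply([0,1,0])[[1,0]])))
E
```

```text
[ 673.18318064 -112.76782932   88.        ] [ 583.89634408 -126.61235218   88.        ] mid [ 628.53976236 -119.69009075   88.        ] len 90.35380454874172 ang 8.813905807418294
hole ((277.880615234375, 171.06019592285156), (22.542339324951172, 24.208707809448242), 92.50420379638672) [667.39906549 -26.03936769 141.2       ] tool [ 45.22289701   0.75265835 178.95903745]
120 230 297 [ 66.01066611  -5.07430112 178.91978111]
150 230 317 [ 54.00053847  -1.06806058 178.94179831]
200 233 300 [ 32.6599972   -4.14636968 178.99149043]
225 234 300 [ 21.3173607   -4.02322878 179.01607842]
far edge [ 71.42932593   0.78585065 178.90189915]
[623.02368403 -32.45266983 320.25783722] -81.05169358559421
```

```bash
python3 - <<'E'
from h import *
plan(628.7,-119.4,284,-81.2)
E
```

```text
[-0.078, 0.868, 0.362] [-0.001, 0.003, 0.003]
```

```bash
python3 -m crank '[[-0.078,0.5,0.1,0,0.003,0.003,1],[-0.078,0.868,0.2,0,0.003,0.003,1],[-0.078,0.868,0.362,0,0.003,0.003,1],[-0.078,0.868,0.362,0,0.003,0.003,1],[-0.078,0.868,0.362,0,0.003,0.003,1],[-0.078,0.868,0.362,0,0.003,0.003,1]]'
python3 - <<'E'
from h import *
grab('wrist','w3'); im=load('w3')[0]
a=im[120:240,220:340]; b=im[320:400,200:360]
cv2.imwrite('pics/crop3.png',np.hstack([cv2.resize(a,(400,400),interpolation=2),cv2.resize(b,(400,400),interpolation=2)])[:,:,::-1]); plan(628.7,-119.4,284,-81.2)
E
```

```text
time_s: 5.3
eef_pos: [629.0, -119.1, 286.3]
ee_rot: [0.0, 0.997, 0.077, 0.002]
force: [0.4, 0.6, -0.8]
grip_width: 0.12
grip_force: 98.3
[-0.004, 0.001, 0.023] [0.001, -0.004, -0.001]
```

View pics/crop3.png

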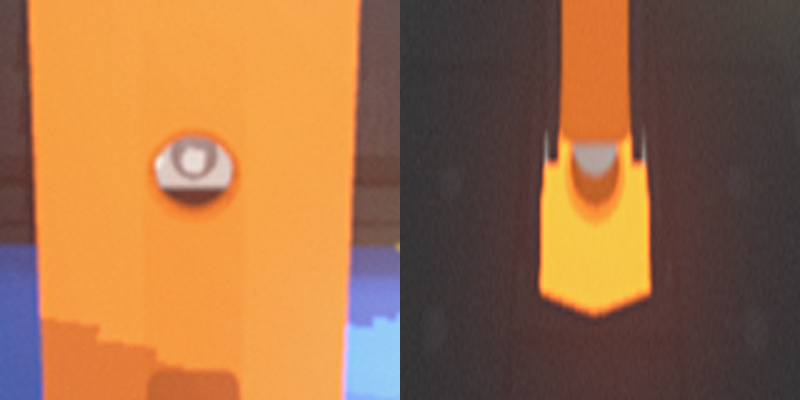

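The post tip shows through the far hole, centred laterally; tip at about (277.9,168.3), hole centre about (278.4,171). Checking numerically, then descending.

```bash
python3 - <<'E'
from h import *
im,d,K,T=load('w3'); p,r=pose(); print(p)
a=plane((277.9,168.3),88,K,T)[0]; b=plane((278.4,171),p[2]-179,K,T)[0]
print('tip',r.inv().apply(a-p),'hole',r.inv().apply(b-p))
E
python3 -m crank '[[0,0,0.1,0,0,0,1],[0,0,0.15,0,0,0,1],[0,0,0.18,0,0,0,1],[0,0,0.18,0,0,0,1],[0,0,0.18,0,0,0,1]]'
```

```text
[ 629.05169334 -119.20981803  286.29660835]
tip [ 43.38034131   0.36027835 198.45005348] hole [ 45.28849536   0.55137633 179.16012551]
time_s: 5.85
eef_pos: [629.0, -120.2, 267.3]
ee_rot: [-0.0, 0.997, 0.076, 0.001]
force: [0.5, -0.3, -0.1]
grip_width: 0.116
grip_force: 98.3
```

Bottom of plate is already about 5 mm below the tips with no force, so it's threaded. Continuing down to battery contact and pressing.

```bash
python3 -m crank '[[0,0,0.03,0,0,0,1],[0,0,0.06,0,0,0,1],[0,0,0.1,0,0,0,1],[0,0,0.1,0,0,0,1]]'
python3 -m crank '[[0,0,0.03,0,0,0,1],[0,0,0.06,0,0,0,1],[0,0,0.06,0,0,0,1],[0,0,0.06,0,0,0,1]]'
```

```text
time_s: 6.25
eef_pos: [628.9, -120.2, 256.5]
ee_rot: [-0.0, 0.997, 0.076, 0.001]
force: [0.9, 0.1, -1.4]
grip_width: 0.118
grip_force: 98.3
time_s: 6.65
eef_pos: [629.1, -120.3, 252.0]
ee_rot: [0.0, 0.997, 0.076, 0.002]
force: [-1.8, 0.1, 5.6]
grip_width: 0.122
grip_force: 99.4
```

```bash
python3 -m crank '[[0,0,0.03,0,0,0,1],[0,0,0.06,0,0,0,1],[0,0,0.06,0,0,0,1],[0,0,0.06,0,0,0,1]]'
python3 -m crank '[[0,0,0.02,0,0,0,1],[0,0,0.04,0,0,0,1],[0,0,0.04,0,0,0,1],[0,0,0.04,0,0,0,1]]'
```

```text
time_s: 7.05
eef_pos: [629.1, -120.2, 246.1]
ee_rot: [0.0, 0.997, 0.076, 0.002]
force: [-1.5, 1.2, 5.5]
grip_width: 0.118
grip_force: 99.5
time_s: 7.45
eef_pos: [629.1, -120.1, 246.0]
ee_rot: [0.001, 0.997, 0.076, 0.002]
force: [-15.8, 4.5, 34.1]
grip_width: 0.118
grip_force: 103.7
```

Hard stop at TCP 246 mm, which is the home height. Releasing, lifting and looking.

```bash
python3 -m crank '[[0,0,-0.03,0,0,0,1],[0,0,-0.035,0,0,0,0.6],[0,0,-0.035,0,0,0,0.4],[0,0,-0.035,0,0,0,0.2],[0,0,-0.035,0,0,0,0],[0,0,-0.035,0,0,0,0],[0,0,-0.3,0,0,0,0],[0,0,-0.8,0,0,0,0],[0,0,-0.95,0,0,0,0],[0,0,-0.95,0,0,0,0]]'
python3 -m crank '[[-0.7,0,-0.1,0,0,0,1],[-0.7,0,-0.1,0,0,0,1],[-0.7,0,-0.1,0,0,0,1],[-0.7,0,-0.1,0,0,0,1],[-0.7,0,-0.1,0,0,0,1],[-0.7,0,-0.1,0,0,0,1]]'
python3 - <<'E'
from h import *
grab('wrist','w4'); im,d,K,T=load('w4')
v,u=np.mgrid[:420,:560]; P=world(np.c_[u.ravel(),v.ravel()],d.ravel(),K,T).reshape(420,560,3)
h=cv2.cvtColor(im,cv2.COLOR_RGB2HSV).astype(int)
org=(h[...,0]>5)&(h[...,0]<16)&(h[...,1]>190)&(d>0); red=((h[...,0]<4)|(h[...,0]>174))&(h[...,1]>150)&(d>0)
for n,m,z0,z1 in(('plate',org,60,75),('tab',org,90,104),('peg',red,99,112),('arm',red,70,82)):
    k,l,s,ce=cv2.connectedComponentsWithStats((m&(P[...,2]>z0)&(P[...,2]<z1)).astype(np.uint8))
    for i in range(1,k):
        if s[i,4]>60: q=P[l==i]; print(n,ce[i].round(),s[i,4],cv2.minAreaRect(q[:,:2].astype(np.float32)),np.median(q[:,2]),q.mean(0))
print(pose()[0])
E
```

```text
time_s: 8.45
eef_pos: [629.0, -120.3, 339.1]
ee_rot: [0.001, 0.997, 0.076, 0.004]
force: [-0.3, -0.5, -1.2]
grip_width: 0.997
grip_force: 0.0
time_s: 9.05
eef_pos: [560.2, -130.6, 345.4]
ee_rot: [-0.0, 0.997, 0.076, 0.001]
force: [0.3, 0.4, 0.4]
grip_width: -0.001
grip_force: 0.0
plate [258. 189.] 487 ((575.187744140625, -116.83087158203125), (37.17609786987305, 16.226245880126953), 7.279897212982178) 67.82827205717894 [ 574.37910906 -114.81712309   67.82592801]
peg [227. 261.] 268 ((531.5462646484375, -102.16995239257812), (10.968790054321289, 11.414506912231445), 40.150177001953125) 104.22244534037299 [ 532.10937123 -102.21540262  103.91231422]
arm [259. 245.] 1074 ((534.5264892578125, -119.22245025634766), (18.09974479675293, 50.52691650390625), 9.772441864013672) 75.80519306891784 [ 535.46372161 -121.1399124    75.86221466]
[ 560.089658   -130.64759261  345.54354072]
```

View pics/w4.png

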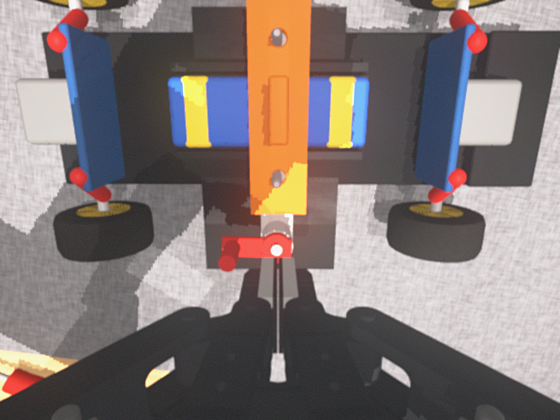

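Plate is home: top at 67.8 mm, both post tips through the holes at (278,38) and (278,178), and the latch clear of it. Peg top is at (227,261) and the pivot at (277,250). Moving the closed fingers to the outer side of the peg.

```bash
python3 - <<'E'
from h import *
t=np.deg2rad(98.8); ex=np.array([np.cos(t),np.sin(t)]); ey=np.array([-ex[1],ex[0]])
c=np.array([628.6,-119.8])+95*ey; print('pivot',c,'peg rel',(np.array([531.5,-102.2])-c)@ex,(np.array([531.5,-102.2])-c)@ey)
f=c+32*ex+26*ey; print(f); plan(f[0],f[1],300,-81.2)
E
```

```text
pivot [ 534.71830376 -134.33365445] peg rel 32.24774421663943 -1.7355748801387376
[ 504.12881908 -106.68797798]
[-0.518, -0.321, 0.455] [-0.0, -0.002, -0.002]
```

```bash
python3 -m crank '[[-0.518,-0.321,0.2,0,0,0,1],[-0.518,-0.321,0.455,0,0,0,1],[-0.518,-0.321,0.455,0,0,0,1],[-0.518,-0.321,0.6,0,0,0,1],[-0.518,-0.321,0.82,0,0,0,1],[-0.518,-0.321,0.82,0,0,0,1],[-0.518,-0.321,0.82,0,0,0,1]]'
python3 -m crank '[[0.04,0,0,0,0,0,1],[0.08,0,0,0,0,0,1],[0.12,0.01,0,0,0,0,1],[0.16,0.02,0,0,0,0,1],[0.2,0.03,0,0,0,0,1],[0.24,0.045,0,0,0,0,1],[0.28,0.06,0,0,0,0,1],[0.32,0.07,0,0,0,0,1],[0.36,0.08,0,0,0,0,1],[0.36,0.08,0,0,0,0,1]]'
```

```text
time_s: 9.8
eef_pos: [504.7, -107.2, 265.0]
ee_rot: [0.0, 0.997, 0.076, 0.002]
force: [0.3, 0.2, 0.1]
grip_width: -0.003
grip_force: 0.0
time_s: 10.8
eef_pos: [540.6, -110.3, 263.9]
ee_rot: [0.001, 0.997, 0.075, 0.0]
force: [-5.8, -4.8, 1.9]
grip_width: 0.0
grip_force: 3.4
```

```bash
python3 -m crank '[[-0.08,0,0,0,0,0,1],[-0.08,-0.1,0,0,0,0,1],[-0.08,-0.24,0,0,0,0,1],[-0.08,-0.24,0,0,0,0,1],[0.1,-0.24,0,0,0,0,1],[0.2,-0.24,0,0,0,0,1],[0.2,-0.24,0,0,0,0,1]]'
python3 -m crank '[[0,0.04,0,0,0,0,1],[0,0.08,0,0,0,0,1],[0,0.12,0,0,0,0,1],[0,0.16,0,0,0,0,1],[0,0.2,0,0,0,0,1],[0,0.24,0,0,0,0,1],[0,0.27,0,0,0,0,1],[0,0.27,0,0,0,0,1]]'
```

```text
time_s: 11.5
eef_pos: [557.4, -82.0, 264.2]
ee_rot: [0.0, 0.997, 0.076, 0.002]
force: [-0.4, -0.0, -0.1]
grip_width: 0.002
grip_force: 0.0
time_s: 12.3
eef_pos: [560.7, -109.8, 264.2]
ee_rot: [-0.0, 0.997, 0.075, 0.001]
force: [-0.1, 1.0, 0.4]
grip_width: -0.002
grip_force: 0.3
```

```bash
python3 -m crank '[[0,0.03,0,0,0,0,1],[0,0.06,0,0,0,0,1],[0,0.06,0,0,0,0,1]]'
python3 -m crank '[[0,0.03,0,0,0,0,1],[0,0.06,0,0,0,0,1],[0,0.06,0,0,0,0,1]]'
```

```text
time_s: 12.6
eef_pos: [561.4, -113.0, 263.9]
ee_rot: [-0.003, 0.997, 0.076, 0.0]
force: [-1.2, 19.5, 5.3]
grip_width: -0.001
grip_force: 9.9
time_s: 12.9
eef_pos: [562.1, -116.0, 263.7]
ee_rot: [-0.007, 0.997, 0.076, -0.001]
force: [-2.6, 41.2, 10.9]
grip_width: -0.001
grip_force: 20.5
```

Firmly at the stop. Backing off, lifting and checking.

```bash
python3 -m crank '[[0,-0.15,0,0,0,0,1],[0,-0.25,0,0,0,0,1],[0,-0.25,-0.1,0,0,0,1],[0,-0.25,-0.5,0,0,0,1],[-0.3,-0.1,-0.85,0,0,0,1],[-0.6,0.2,-0.9,0,0,0,1],[-0.6,0.2,-0.9,0,0,0,1],[-0.6,0.2,-0.9,0,0,0,1]]'
python3 - <<'E'
from h import *
grab('wrist','w5'); im,d,K,T=load('w5')
v,u=np.mgrid[:420,:560]; P=world(np.c_[u.ravel(),v.ravel()],d.ravel(),K,T).reshape(420,560,3)
h=cv2.cvtColor(im,cv2.COLOR_RGB2HSV).astype(int)
t=np.deg2rad(98.8); ex=np.array([np.cos(t),np.sin(t)]); ey=np.array([-ex[1],ex[0]]); c=np.array([534.7,-134.3])
red=((h[...,0]<4)|(h[...,0]>174))&(h[...,1]>150)&(d>0)&(abs(P[...,2]-104.5)<5)&(np.hypot(P[...,0]-c[0],P[...,1]-c[1])<50)
q=np.median(P[red],0); x,y=(q[:2]-c)@ex,(q[:2]-c)@ey; print(red.sum(),q,x,y,'theta',np.arctan2(-y,x))
org=(h[...,0]>5)&(h[...,0]<16)&(h[...,1]>190)&(abs(P[...,2]-68)<8); print('plate',np.percentile(P[org][:,2],[10,50,90]),cv2.minAreaRect(P[org][:,:2].astype(np.float32)))
E
```

```text
time_s: 13.7
eef_pos: [505.7, -151.2, 354.8]
ee_rot: [0.0, 0.997, 0.074, 0.002]
force: [0.2, -0.3, -0.9]
grip_width: -0.001
grip_force: 0.0
305 [ 566.38403216 -129.23848599  104.32400439] 0.15472364276444583 -32.085399769166536 theta 1.5659741196671186
plate [66.87843034 67.79272192 68.73149399] ((600.2968139648438, -124.37320709228516), (84.17698669433594, 39.16425323486328), 8.813373565673828)
```

View pics/w5.png

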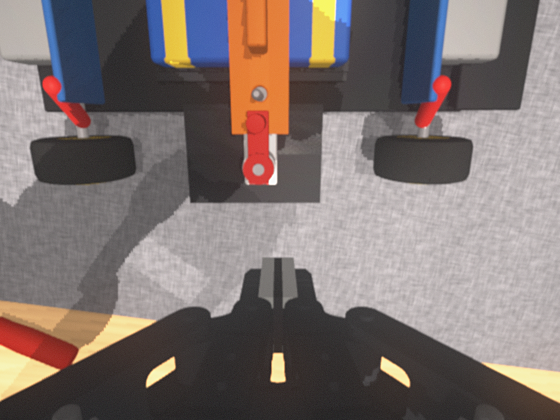

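The latch arm (258,168)→(257,122) lies over the plate end at 1.57 rad, and the plate is flat at home. The robot is clear.

```bash
python3 -c "from rig import ticket; print(ticket.finish_job())"
```

```text
the job is handed in; nothing more can be done
None
```

The job is handed in after about 14 s of the 58 s: the orange plate is on both posts and pressed to its stop (top measured at 67.8 mm), the latch measured 1.57 rad over its end, the gripper is clear, and I moved neither the green plate nor the paint jar; no verdict was returned.

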